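# Turn the painter's turntable to its pointer and lock it with the pin

### The arm

A 6-joint arm with a two-finger parallel gripper is mounted at the origin on the work surface. World frame = base frame: x ahead of the robot, y to its left, z up, the work surface at z = 0. Lengths are in m, angles in rad, forces in N, time in s.
With the tool pointing down it reaches from about 0.225 to 0.875 m from the base axis. Payload 3.4 kg.
Tool frame: the origin (TCP) lies midway between the tips of the shut fingers; the grasp point (between the pads) lies 19 mm behind it; z points along the fingers, y is the direction in which the jaws open and shut (so a half turn about z gives the same grasp; the last joint's range is limited). The gripper opens to 85 mm and grips with 20 to 120 N. Pads are 22 mm wide; open, the fingers measure 114 mm over their backs; the gripper's body (76 mm by 85 mm) begins 54 mm behind the grasp point. The pads swing forward as they close: fully open they stand 13 mm farther back than shut.
Start: joints at [-1.249, 0.276, 1.505, -0, 1.361, -0.121], TCP at [0.246, -0.52, 0.201] pointing down, gripper open.
Joint ranges: [-2.89, 2.89], [-0.75, 2.08], [0.22, 2.7], [-1.18, 4.32], [0.11, 2.71], [-2.7, 2.7]. Speed limits (rad/s): [2.57, 2.57, 3.14, 3.14, 3.14, 3.14].

### API

Orientations are given as a unit quaternion [w, x, y, z].
In Python, from rig import monitor, imaging, ticket gives the robot as it stands.
- The arm moves only by the tool servo_tool, never from a script. Its argument "commands" is text: rows parted by semicolons, each of 5 numbers parted by spaces: the shift along the tool's x, y, z in cm, then the turn about the tool's z in rad, then the gripper command: -1 is shut, 1 is fully open, values between are in proportion. In form: x y z twist claw; .... A call has 1 to 10 rows; each row is the pose to reach, as a shift and turn from the pose commanded when the call began, along the tool's axes at that moment; what a row does not reach only later rows make up. A row lasts 1/12 s, in which the tool goes at most 41.7 mm and 7.16 degrees, less where a joint would pass 70% of its speed; a pose out of reach is approached as far as the arm can. A call with a gripper value outside its range is refused whole. The fingers move at their own pace and stop on an object; "newtons" is the grip in N (left out, the last holds). Time passes only in rows, so rows that repeat a pose let the fingers close. It gives the time, the measured TCP pose, the force and the opening at its end, in the units of the state.
- monitor.get_state(): the state, without advancing time (a new reading comes with each control period).
- imaging.get_image(name): name is "side" or "top"; returns the picture (384x512x3 uint8, red, green, blue); there is no depth.
- imaging.get_calibration(name): a dict with "camera_matrix" (3x3 intrinsics, pixels), "k1" (the pictures are not rectified: a ray, as slopes to the right and down, at radius r is drawn at 1 + k1 r^2 times it, then the intrinsics apply), "R" (3x3) and "t" (3): a world point X has camera coordinates R X + t. Camera axes: x right, y down, z forward; pixel columns grow to the right and rows downward; lengths in m; the calibration is good to about 2 mm. A picture is of the moment at which its call begins. get_calibration takes no time and is no camera call.
- ticket.sign_off(): hands the job in, once; it reports no verdict.
The state is a dict: "clock": time; "qpos": joint angles; "qd": joint speeds; "effort": joint torques, N m; "position": TCP position; "ee_rot": TCP orientation; "contact_force": force on the tool from outside, world axes, zero at the start; "moment": the same for the moment, N m; "width": finger opening in m.
Only numpy, scipy, OpenCV 4.12 (cv2) and the standard library are available. Lean on these libraries where they do the work, as an engineer would, in place of code of your own. Each camera call takes 0.05 s, during which the arm holds its last target. There are 200 camera calls.

### The job

Gently push the painter's turntable round (its posts are handy for this) until its lock hole stands at the steel pointer, leaving the pin in its holder meanwhile. Then put the lock pin in that hole and, pressing lightly and never forcing it, ease the table slowly anticlockwise with it until it finds the hidden socket, push it fully home and let go. Keep the paint tin standing in the middle of the disc and leave the tape, jar and brush alone.

Things in the scene. Friction and masses are not known exactly. Their poses are not given: they have to be found in the camera images.
- stand: grey round stand of the turntable, fixed to the bench, 298 mm across, 34 mm high; origin on the turning axis at bench height; its x axis points from the axis to the steel pointer, its y axis to the anticlockwise side of the pointer (from above)
- pointer (a point): inner tip of the fixed steel pointer beside the disc's rim, 165 mm from the turning axis, 52 mm above the bench
- turntable: plywood disc turning freely (slight drag, does not coast) about the stand's upright axis, twelve-sided, 300 mm across flats, 15 mm thick, top 51 mm above the bench; origin on the axis at its underside; its x axis points to the lock hole
- lock_hole (a point): centre of the mouth of the lock hole, a plain hole 20 mm across through the disc near its rim, 127.5 mm from the axis, at the disc's top face
- post1 (a point): top centre of a wooden push post, 20 mm across, 55 mm tall, standing on the disc 130 mm from the axis, a quarter turn anticlockwise (from above) from the lock hole
- post2 (a point): top centre of a like post, half a turn from the lock hole
- post3 (a point): top centre of a like post, a quarter turn clockwise from the lock hole
- pin_grip (a point): centre of the lock pin's black round head (28 mm across, 50 mm tall, upright). Below the head is a steel shank 16 mm across and 37 mm long, its last 3 mm tapering to 12 mm; the pin's lower end is 62 mm below this point. The pin (about 0.12 kg) starts upright in the holder; home in the lock, this point is 76 mm above the bench
- pin_tip (a point): centre of the lower end of the lock pin's shank, on its axis
- holder: dark wooden block 70 x 70 mm, 40 mm tall, fixed, with a loose 20 mm hole in which the pin stands; origin at the centre of its underside
- tin_center (a point): centre of the closed blue paint tin (90 mm across, 80 mm tall) that stands loose near the middle of the disc
- tape: roll of tape lying flat, 100 mm across, 48 mm tall, bystander; origin at centre of underside
- jar: closed jar, 64 mm across, 100 mm tall, bystander; origin at centre of underside
- brush: paint brush lying on the bench, about 200 mm long, bystander
- plate_mark (a point): point in line with the pointer, 127 mm from the axis, on the steel plate hidden under the disc (top 34 mm above bench, 38 mm radially). The pointer is only a rough guide: the real socket, a 19 mm hole 127 mm from the axis, lies 6 to 28 mm along the rim anticlockwise (stand +y) of this point, to be found by feel: a pin pressed on the plate stands 20 mm high of home and drops once over the socket
Not all that is in view belongs to the job. Of the things shaped like the part that bears pin_grip, the black one is meant.

How it is judged:
By the outcome, as a careful person would: the job done as asked, in the order asked, and still so for the second after the job is handed in, with the robot touching nothing.
It also fails if it takes over 72 s, if anything falls off the work surface, if the arm or the gripper's body presses on something with over 40 N, if the wrist force passes 120 N, or if a joint passes its speed limit or range.

## Working session

There is one attempt and no reset: what is moved stays moved. The work goes in short steps, Python scripts to look and compute and a tool call to move; the robot and the scene stay as the last step left them, time stands still between calls to the robot, and variables do not carry over. Pictures are saved under pics/ and viewed, about 8 in all and at most 12, crops included, and the job is handed in when it is done.

Besides the shell and the picture viewer there is one more tool, called by a JSON object that holds its "op" and its "data". servo_tool: Moves the arm, as the interface text tells. Its arguments: {"type":"object","properties":{"commands":{"type":"string"},"newtons":{"type":"number"}},"required":["commands"]}

```bash
mkdir -p pics; cat > h.py <<'E'
import numpy as np, cv2
from rig import monitor, imaging, ticket
def cal(n):
    c=imaging.get_calibration(n); return np.array(c["camera_matrix"]),c["k1"],np.array(c["R"]),np.array(c["t"])
def ray(n,uv):
    K,k1,R,t=cal(n); d=np.array([k1,0,0,0,0.])
    p=cv2.undistortPoints(np.array([[uv]],float),K,d)[0,0]
    return -R.T@t, R.T@np.array([p[0],p[1],1])
def onz(n,uv,z):
    o,d=ray(n,uv); return o+d*(z-o[2])/d[2]
def proj(n,X):
    K,k1,R,t=cal(n); return cv2.projectPoints(np.array([X],float),cv2.Rodrigues(R)[0],t,K,np.array([k1,0,0,0,0.]))[0][0,0]
def tri(a,b):
    o1,d1=ray("top",a);o2,d2=ray("side",b)
    s=np.linalg.lstsq(np.c_[d1,-d2],o2-o1,rcond=None)[0]
    p,q=o1+d1*s[0],o2+d2*s[1]; return (p+q)/2,np.linalg.norm(p-q)
def save(n,name):
    im=imaging.get_image(n); cv2.imwrite(name,im[...,::-1]); return im
E
python3 - <<'E'
from h import *
a=save("top","pics/t0.png");b=save("side","pics/s0.png")
cv2.imwrite("pics/t0b.png",cv2.resize(a[...,::-1],(800,600),interpolation=cv2.INTER_CUBIC))
cv2.imwrite("pics/s0b.png",cv2.resize(b[...,::-1],(800,600),interpolation=cv2.INTER_CUBIC))
for n in("top","side"):
    K,k1,R,t=cal(n);print(n,K.round(1).tolist(),k1,R.round(3).tolist(),(-R.T@t).round(3))
print(monitor.get_state())
E
```

```text
top [[435.4, 0.0, 258.8], [0.0, 435.4, 191.4], [0.0, 0.0, 1.0]] -0.019600354264190285 [[-0.02, -1.0, 0.012], [-0.983, 0.018, -0.183], [0.183, -0.016, -0.983]] [ 0.346 -0.09   1.32 ]
side [[390.7, 0.0, 248.8], [0.0, 390.7, 188.5], [0.0, 0.0, 1.0]] -0.07529960104757775 [[0.986, -0.165, -0.016], [-0.13, -0.71, -0.692], [0.103, 0.684, -0.722]] [ 0.46  -0.749  0.758]
{'clock': 0.1, 'qpos': array([-1.24902589e+00,  2.76545588e-01,  1.50598811e+00, -3.28923177e-05,
        1.36071743e+00, -1.20996134e-01]), 'qd': array([ 0.00214851, -0.00250608, -0.00185623,  0.00181399,  0.00028214,
       -0.00020393]), 'effort': array([ 2.07017423e-03, -4.17698514e+01, -2.46404761e+01,  8.85436322e-06,
        5.77435727e-03, -9.10496212e-07]), 'position': array([ 0.24617434, -0.51906526,  0.20032571]), 'ee_rot': array([-8.23453863e-04,  9.75593550e-01,  2.19582642e-01, -9.91061021e-05]), 'contact_force': array([-0.44610593, -0.20849365,  0.53597486]), 'moment': array([ 0.02637016, -0.01857022, -0.01215495]), 'width': 0.0856895554701801}
```

View pics/t0b.png

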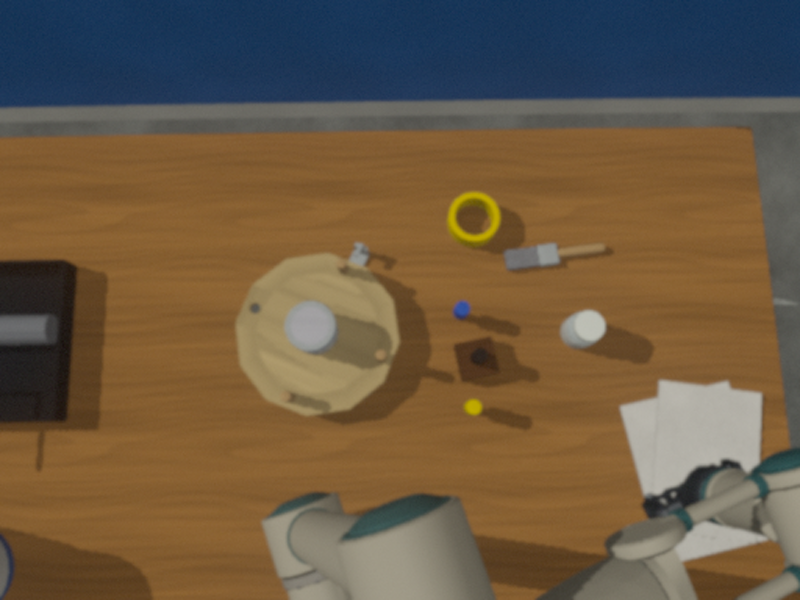

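View pics/s0b.png

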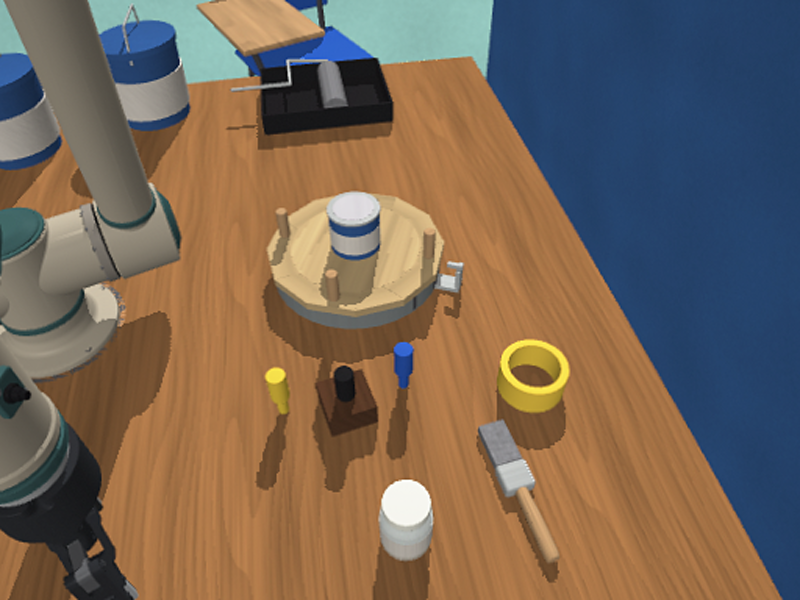

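```bash
python3 - <<'E'
import cv2,numpy as np
a=cv2.imread("pics/t0.png");b=cv2.imread("pics/s0.png")
A=cv2.resize(a[150:270,145:330],None,fx=4.3,fy=4.3,interpolation=cv2.INTER_CUBIC)
A=np.clip(A.astype(float)*1.5,0,255).astype(np.uint8)
B=cv2.resize(b[115:285,165:310],None,fx=3.5,fy=3.5,interpolation=cv2.INTER_CUBIC)
cv2.imwrite("pics/tc.png",A);cv2.imwrite("pics/sc.png",B)
E
```

```text
(no output)
```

View pics/tc.png

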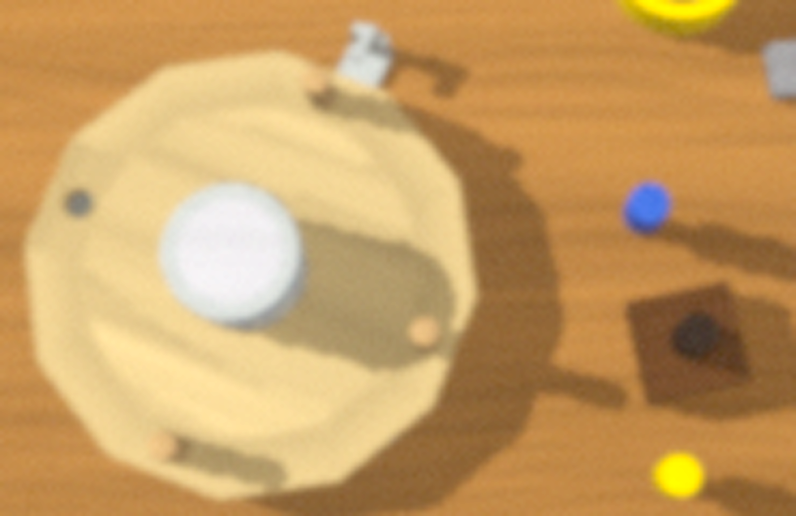

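View pics/sc.png

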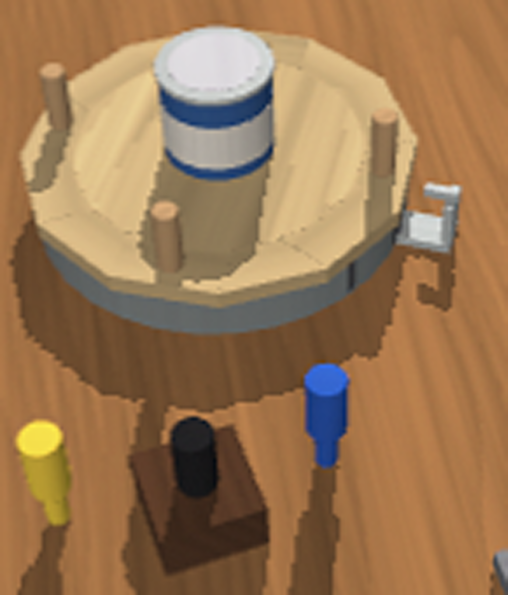

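```bash
python3 - <<'E'
from h import *
T=lambda u,v:(145+u/4.3,150+v/4.3)
S=lambda u,v:(165+u/3.5,115+v/3.5)
P={}
for n,t,s,z in [("post3",(318,82),(384,116),.106),("post2",(424,330),(165,210),.106),("post1",(163,443),(53,70),.106),("tintop",(231,253),(214,58),.131),("pinTop",(696,333),(194,427),None),("ptr_a",(341,74),(400,238),.052),("ptr_b",(362,27),(428,188),.09)]:
    X,e=tri(T(*t),S(*s)); print(n,X.round(4),round(e,4), onz("top",T(*t),z or .115).round(4), onz("side",S(*s),z or .115).round(4))
    P[n]=onz("top",T(*t),z or .115)
h=onz("top",T(78,202),.051);print("hole",h.round(4))
im=cv2.imread("pics/t0.png")
p1,p2,p3=[P[k][:2] for k in("post1","post2","post3")]
c=(p1+p3)/2; print("c13",c,"d",np.linalg.norm(p1-p3))
c2=(p2/130+h[:2]/127.5)/(1/130+1/127.5);print("c2h",c2,np.linalg.norm(p2-h[:2]))
# disc rim mask centroid
a=cv2.cvtColor(im,cv2.COLOR_BGR2HSV);
c=(c+c2)/2
ang=lambda p:np.degrees(np.arctan2(*(p[:2]-c)[::-1]))
for k in P:print(k,ang(P[k]),np.linalg.norm(P[k][:2]-c))
print("hole",ang(h),np.linalg.norm(h[:2]-c))
for n in("ptr_a","ptr_b"):
    d=np.radians(ang(P[n]));X=[*(c+.165*np.array([np.cos(d),np.sin(d)])),.052]
    t=proj("top",X);s=proj("side",X);print("expect tip",((t[0]-145)*4.3,(t[1]-150)*4.3),((s[0]-165)*3.5,(s[1]-115)*3.5))
E
```

```text
post3 [0.6412 0.0031 0.1023] 0.0023 [0.6391 0.0029 0.106 ] [ 0.6414 -0.0008  0.106 ]
post2 [ 0.4731 -0.0652  0.1011] 0.0003 [ 0.4724 -0.0653  0.106 ] [ 0.4732 -0.0702  0.106 ]
post1 [0.4032 0.1038 0.1025] 0.0004 [0.4028 0.1032 0.106 ] [0.4037 0.0993 0.106 ]
tintop [0.523  0.057  0.1318] 0.0031 [0.5216 0.0571 0.131 ] [0.5247 0.0584 0.131 ]
pinTop [ 0.4703 -0.2443  0.0887] 0.003 [ 0.4662 -0.2411  0.115 ] [ 0.4713 -0.2639  0.115 ]
ptr_a [ 0.6661 -0.0045 -0.0188] 0.0172 [ 0.6576 -0.009   0.052 ] [ 0.6392 -0.074   0.052 ]
ptr_b [ 0.6814 -0.0237  0.0516] 0.0189 [ 0.6808 -0.0258  0.09  ] [ 0.66   -0.0652  0.09  ]
hole [0.5706 0.1721 0.051 ]
c13 [0.52097482 0.05305548] d 0.2567375912947442
c2h [0.52200647 0.05454517] 0.2569586689952432
post3 -23.404725891301176 0.12818820782658627
post2 -112.3897333044058 0.12884138966078326
post1 157.38725035504618 0.1285555152441026
tintop 88.58652665784837 0.003258738127050138
pinTop -100.62294224275506 0.3000740240570386
ptr_a -24.76885694042549 0.14988477056042307
ptr_b -26.56259931762928 0.17809544301351576
hole 67.43910424857688 0.12811756597786447
expect tip (np.float64(349.9783147191527), np.float64(54.69838751017934)) (np.float64(424.47111517881365), np.float64(178.203279788464))
expect tip (np.float64(356.6835013305751), np.float64(57.701881678106005)) (np.float64(423.0043916718927), np.float64(182.70815570977354))
```

```bash
python3 - <<'E'
from h import *
T=lambda u,v:(145+u/4.3,150+v/4.3)
S=lambda u,v:(165+u/3.5,115+v/3.5)
c=np.array([.5214,.0538])
print("pin",onz("top",T(696,333),.09),onz("side",S(194,427),.09))
for s in [(425,190),(428,188),(424,186)]:
    p=onz("side",S(*s),.052)[:2]-c;print(s,p+c,np.hypot(*p),np.degrees(np.arctan2(p[1],p[0])))
for A in (-20,-23,-26,-29,-32):
  for r in (.165,.185):
    d=np.radians(A);X=[*(c+r*np.array([np.cos(d),np.sin(d)])),.052]
    t=proj("top",X);s=proj("side",X);print(A,r,(t[0]-145)*4.3,(t[1]-150)*4.3,(s[0]-165)*3.5,(s[1]-115)*3.5)
a=cv2.imread("pics/t0.png")[150:175,220:245];A=cv2.resize(a,None,fx=16,fy=16,interpolation=cv2.INTER_NEAREST)
b=cv2.imread("pics/s0.png")[160:190,275:305];B=cv2.resize(b,None,fx=13.34,fy=13.34,interpolation=cv2.INTER_NEAREST)[:400,:400]
cv2.imwrite("pics/ptr.png",np.hstack([A,B]))
E
```

```text
pin [ 0.46865816 -0.24426411  0.09      ] [ 0.47174917 -0.24507441  0.09      ]
(425, 190) [ 0.66870686 -0.02804587] 0.16851722938566133 -29.057196520156072
(428, 188) [ 0.67142659 -0.02632463] 0.17008214407655323 -28.10531741944183
(424, 186) [ 0.66897789 -0.02364699] 0.16666514610126154 -27.689913846506816
-20 0.165 331.72116776499576 47.85563078494237 427.1914075866697 166.2268437349667
-20 0.185 341.38141738365766 21.62981018525001 453.3200026327247 169.1803669990736
-23 0.165 343.27699711323044 52.06604771028748 425.5865461163493 173.77030440958458
-23 0.185 354.3071488093835 26.327049232076806 451.68243946711823 177.6828655838363
-26 0.165 354.59213590301187 56.86390732176566 423.37109237722734 181.31125112090265
-26 0.185 366.9656796405146 31.67993070782387 449.35518478618934 186.19443824403524
-29 0.165 365.6372270859596 62.23764979480502 420.541307643395 188.82693010407198
-29 0.185 379.3243898600329 37.675767424207024 446.33206762552174 194.68935079511846
-32 0.165 376.3834788448803 68.17430184495299 417.0954838350693 196.29391950418824
-32 0.185 391.35126374063935 44.30031641119301 442.6092065376363 203.1409660320905
```

View pics/ptr.png

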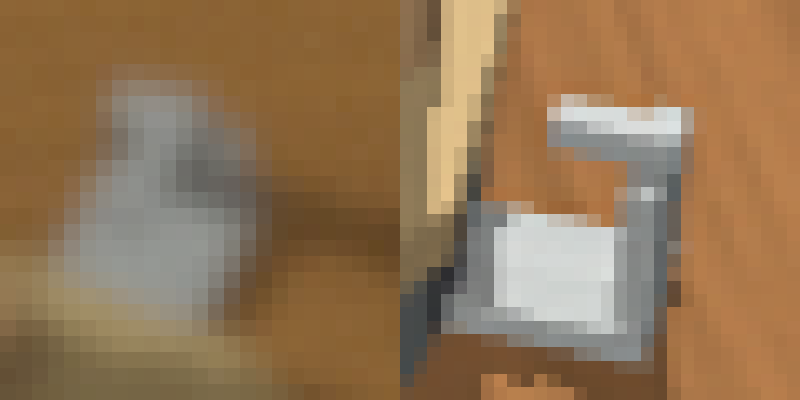

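```bash
cat >> h.py <<'E'
C=np.array([.5214,.0538])
def pol(deg,r): a=np.radians(deg); return C+r*np.array([np.cos(a),np.sin(a)])
def pose():
    s=monitor.get_state(); w,x,y,z=s["ee_rot"]; p=s["position"]
    return p,np.degrees(np.arctan2(2*(x*y+w*z),1-2*(y*y+z*z))),s
def rows(targets,start=None):
    "targets: (x,y,z,heading deg) -> rows in tool axes (cm, rad)"
    if start is None: p,f,s=pose(); start=(*p,f)
    print("start",np.round(start,4))
    f=np.radians(start[3]); ex=np.array([np.cos(f),np.sin(f)]); ey=np.array([np.sin(f),-np.cos(f)])
    for t in targets:
        d=np.array(t[:2])-start[:2]; tw=-np.radians((t[3]-start[3]+180)%360-180)
        print("%.2f %.2f %.2f %.3f"%(d@ex*100,d@ey*100,-(t[2]-start[2])*100,tw))
E
python3 - <<'E'
from h import *
rows([(*pol(-112.4,.13),.15,67.6)],(.246,-.52,.201,25.36))
print(pol(-112.4,.13))
E
```

```text
start [ 0.246 -0.52   0.201 25.36 ]
39.84 -31.32 5.10 -0.737
[ 0.47186085 -0.06639098]
```

{"op": "servo_tool", "data": {"commands": "39.84 -31.32 0 -0.737 -0.2;39.84 -31.32 0 -0.737 -0.2;39.84 -31.32 0 -0.737 -0.2;39.84 -31.32 0 -0.737 -0.2;39.84 -31.32 0 -0.737 -0.2;39.84 -31.32 0 -0.737 -0.2;39.84 -31.32 0 -0.737 -0.2;39.84 -31.32 0 -0.737 -0.2;39.84 -31.32 0 -0.737 -0.2;39.84 -31.32 0 -0.737 -0.2", "newtons": 20}}

```text
clock: 0.93
position: [0.4322, -0.1445, 0.201]
ee_rot: [-0.0, 0.831, 0.556, -0.0]
contact_force: [1.4, -0.9, -0.5]
width: 0.0341
```

```bash
python3 - <<'E'
from h import *
rows([(*pol(-112.4,.13),.2,67.6)]);print(monitor.get_state()["qd"].round(2))
E
```

```text
start [ 0.4322 -0.1445  0.201  67.5776]
8.73 0.69 0.10 -0.000
[ 1.11  0.08 -0.1   0.   -0.    1.1 ]
```

{"op": "servo_tool", "data": {"commands": "4 0.3 0 0 -0.2;6 0.5 0 0 -0.2;6 0.5 0 0 -0.2;6 0.5 0 0 -0.2;6 0.5 0 0 -0.2"}}

```text
clock: 1.35
position: [0.459, -0.0934, 0.2008]
ee_rot: [-0.0, 0.831, 0.556, -0.001]
contact_force: [0.1, -1.5, 0.3]
width: 0.0341
```

```bash
python3 - <<'E'
from h import *
rows([(*pol(-112.4,.13),.125,67.6),(*pol(-112.4,.13),.068,67.6)])
a=save("top","pics/t1.png")
b=save("side","pics/s1.png")
A=cv2.resize(a[150:270,145:300],None,fx=3.2,fy=3.2,interpolation=cv2.INTER_CUBIC)
B=cv2.resize(b[60:240,140:310],None,fx=2.2,fy=2.2,interpolation=cv2.INTER_CUBIC)
h=max(A.shape[0],B.shape[0]);o=np.zeros((h,A.shape[1]+B.shape[1],3),np.uint8);o[:A.shape[0],:A.shape[1]]=A;o[:B.shape[0],A.shape[1]:]=B
cv2.imwrite("pics/c1.png",o[:599,:,::-1]);print(o.shape)
E
```

```text
start [ 0.459  -0.0934  0.2008 67.6149]
2.99 0.16 7.58 0.000
2.99 0.16 13.28 0.000
(396, 870, 3)
```

View pics/c1.png

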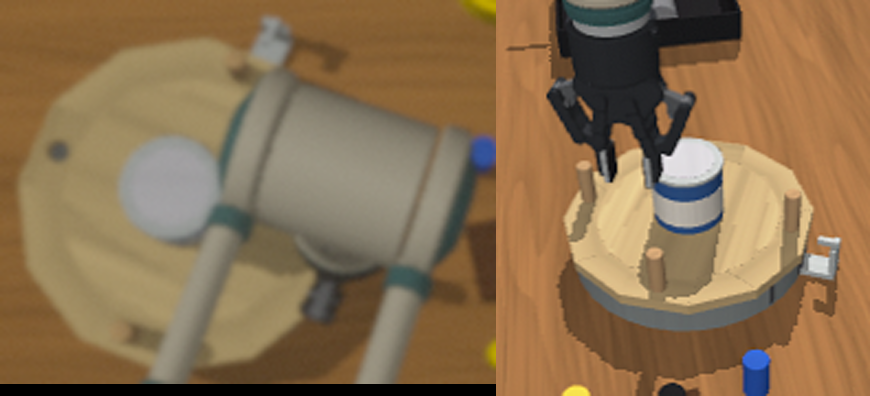

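{"op": "servo_tool", "data": {"commands": "3 0.16 3 0 -0.2;3 0.16 6 0 -0.2;3 0.16 9 0 -0.2;3 0.16 11 0 -0.2;3 0.16 12.5 0 -0.2;3 0.16 13.1 0 -0.2;3 0.16 13.1 0 -0.2"}}

```text
clock: 2.03
position: [0.471, -0.0666, 0.0688]
ee_rot: [-0.001, 0.832, 0.555, -0.001]
contact_force: [0.2, -0.7, -0.2]
width: 0.0343
```

```bash
python3 - <<'E'
from h import *
p,f,s=pose();print(p,f,s["contact_force"],s["width"])
a0=-112.4
rows([(*pol(a0-3.1*i,.13),.07,67.6-3.1*i) for i in range(0,11)])
E
```

```text
[ 0.47102807 -0.06657197  0.06882113] 67.49026327031564 [ 0.21141768 -0.67123486 -0.15125596] 0.034297546282704136
start [ 4.71000e-01 -6.66000e-02  6.88000e-02  6.74903e+01]
0.05 0.07 -0.12 -0.002
0.07 -0.63 -0.12 0.052
0.12 -1.33 -0.12 0.106
0.22 -2.03 -0.12 0.160
0.35 -2.72 -0.12 0.215
0.51 -3.40 -0.12 0.269
0.72 -4.08 -0.12 0.323
0.96 -4.74 -0.12 0.377
1.24 -5.39 -0.12 0.431
1.55 -6.02 -0.12 0.485
1.89 -6.63 -0.12 0.539
```

```bash
python3 -c "
import numpy as np
for L in ([.7,1.4,2.1,2.8,3.7,5,7,9.5,12,14.5],[2.8*i for i in range(1,11)]):
  print(';'.join('%.2f %.2f 0 %.3f -0.2'%(13*(1-np.cos(np.radians(t))),-13*np.sin(np.radians(t)),np.radians(t)) for t in L))"
```

```text
0.00 -0.16 0 0.012 -0.2;0.00 -0.32 0 0.024 -0.2;0.01 -0.48 0 0.037 -0.2;0.02 -0.64 0 0.049 -0.2;0.03 -0.84 0 0.065 -0.2;0.05 -1.13 0 0.087 -0.2;0.10 -1.58 0 0.122 -0.2;0.18 -2.15 0 0.166 -0.2;0.28 -2.70 0 0.209 -0.2;0.41 -3.25 0 0.253 -0.2
0.02 -0.64 0 0.049 -0.2;0.06 -1.27 0 0.098 -0.2;0.14 -1.90 0 0.147 -0.2;0.25 -2.53 0 0.195 -0.2;0.39 -3.14 0 0.244 -0.2;0.55 -3.76 0 0.293 -0.2;0.75 -4.36 0 0.342 -0.2;0.98 -4.95 0 0.391 -0.2;1.24 -5.54 0 0.440 -0.2;1.52 -6.10 0 0.489 -0.2
```

{"op": "servo_tool", "data": {"commands": "0 -0.16 0 0.012 -0.2;0 -0.32 0 0.024 -0.2;0.01 -0.48 0 0.037 -0.2;0.02 -0.64 0 0.049 -0.2;0.03 -0.84 0 0.065 -0.2;0.05 -1.13 0 0.087 -0.2;0.10 -1.58 0 0.122 -0.2;0.18 -2.15 0 0.166 -0.2;0.28 -2.70 0 0.209 -0.2;0.41 -3.25 0 0.253 -0.2"}}

```text
clock: 2.87
position: [0.4442, -0.0496, 0.0705]
ee_rot: [0.001, 0.895, 0.446, 0.001]
contact_force: [1.3, -0.3, 0.8]
width: 0.0344
```

{"op": "servo_tool", "data": {"commands": "0.02 -0.64 0 0.049 -0.2;0.06 -1.27 0 0.098 -0.2;0.14 -1.90 0 0.147 -0.2;0.25 -2.53 0 0.195 -0.2;0.39 -3.14 0 0.244 -0.2;0.55 -3.76 0 0.293 -0.2;0.75 -4.36 0 0.342 -0.2;0.98 -4.95 0 0.391 -0.2;1.24 -5.54 0 0.440 -0.2;1.52 -6.10 0 0.489 -0.2"}}

```text
clock: 3.7
position: [0.4045, -0.0008, 0.0705]
ee_rot: [0.0, 0.976, 0.216, 0.001]
contact_force: [2.1, -0.0, -0.3]
width: 0.0341
```

```bash
python3 - <<'E'
from h import *
p,f,s=pose();d=p[:2]-C;print(p,f,np.hypot(*d),np.degrees(np.arctan2(d[1],d[0])),s["contact_force"],s["width"])
E
```

```text
[ 0.40454823 -0.00075025  0.07046849] 24.89731426863242 0.12895760705293252 -154.97528657733992 [ 2.09045261 -0.03722081 -0.29190471] 0.034088237416246406
```

{"op": "servo_tool", "data": {"commands": "0.02 -0.64 0 0.049 -0.2;0.06 -1.27 0 0.098 -0.2;0.14 -1.90 0 0.147 -0.2;0.25 -2.53 0 0.195 -0.2;0.39 -3.14 0 0.244 -0.2;0.55 -3.76 0 0.293 -0.2;0.75 -4.36 0 0.342 -0.2;0.98 -4.95 0 0.391 -0.2;1.24 -5.54 0 0.440 -0.2;1.52 -6.10 0 0.489 -0.2"}}

```text
clock: 4.53
position: [0.3923, 0.0609, 0.0704]
ee_rot: [0.0, 1.0, -0.027, 0.001]
contact_force: [0.5, -0.2, -0.1]
width: 0.0342
```

{"op": "servo_tool", "data": {"commands": "0.02 -0.64 0 0.049 -0.2;0.06 -1.27 0 0.098 -0.2;0.14 -1.90 0 0.147 -0.2;0.25 -2.53 0 0.195 -0.2;0.39 -3.14 0 0.244 -0.2;0.55 -3.76 0 0.293 -0.2;0.75 -4.36 0 0.342 -0.2;0.85 -4.65 0 0.365 -0.2;0.91 -4.8 0 0.375 -0.2;0.91 -4.8 0 0.375 -0.2"}}

```text
clock: 5.37
position: [0.4036, 0.1085, 0.0702]
ee_rot: [0.0, 0.977, -0.211, 0.0]
contact_force: [0.3, -0.5, 0.5]
width: 0.0338
```

```bash
python3 - <<'E'
from h import *
p,f,s=pose();d=p[:2]-C;print(p,f,np.hypot(*d),np.degrees(np.arctan2(d[1],d[0])),s["contact_force"],s["width"])
a=save("top","pics/t2.png");b=save("side","pics/s2.png")
A=cv2.resize(a[145:275,145:290],None,fx=3,fy=3,interpolation=cv2.INTER_CUBIC)
B=cv2.resize(b[100:240,150:310],None,fx=2.2,fy=2.2,interpolation=cv2.INTER_CUBIC)
o=np.zeros((A.shape[0],A.shape[1]+B.shape[1],3),np.uint8);o[:,:A.shape[1]]=A;o[:B.shape[0],A.shape[1]:]=B
cv2.imwrite("pics/c2.png",o[...,::-1]);print(o.shape,A.shape)
E
```

```text
[0.40355561 0.10852264 0.07017323] -24.414034550821874 0.12993024058604535 155.09156210208806 [ 0.27350733 -0.51141926  0.50222809] 0.03380026583130174
(390, 787, 3) (390, 435, 3)
```

View pics/c2.png

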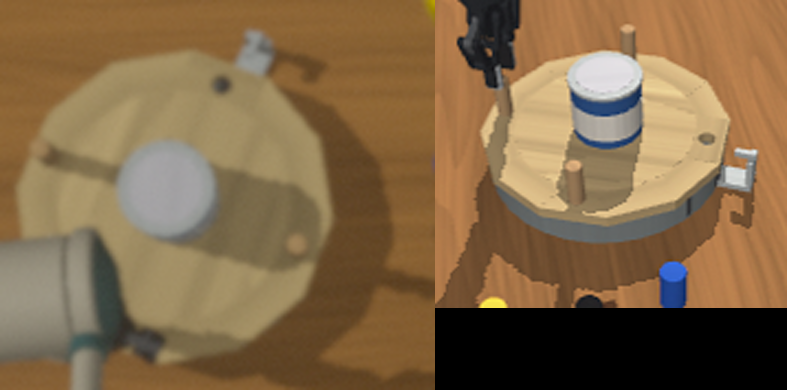

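```bash
python3 - <<'E'
from h import *
g=lambda p:(np.round(p,4),round(float(np.hypot(*(p[:2]-C))),4),round(float(np.degrees(np.arctan2(*(p[:2]-C)[::-1]))),1))
a=cv2.imread("pics/t2.png");G=255-cv2.cvtColor(a,cv2.COLOR_BGR2GRAY)[166:181,212:227].astype(float)
w=np.clip(G-np.percentile(G,75),0,None);y,x=np.mgrid[166:181,212:227];h=((w*x).sum()/w.sum(),(w*y).sum()/w.sum())
print(h,g(onz("top",h,.051)),g(onz("top",(219,173.3),.051)))
print("side",g(onz("side",(273.6,163.2),.051)-[.001,-.0042,0]))
print("p3",g(onz("top",(244,226),.106)),"p1",g(onz("top",(159,195),.106)))
A=cv2.resize(a[145:190,195:260],None,fx=8,fy=8,interpolation=cv2.INTER_CUBIC);b=cv2.imread("pics/s2.png")[145:195,255:305];B=cv2.resize(b,None,fx=5.5,fy=5.5,interpolation=cv2.INTER_CUBIC)
A=np.clip(A*1.6,0,255).astype(np.uint8)
o=np.zeros((360,800,3),np.uint8);o[:,:520]=A;o[:275,520:795]=B;cv2.imwrite("pics/c3.png",o)
E
```

```text
(np.float64(218.61854951185495), np.float64(172.72663877266388)) (array([0.6412, 0.0081, 0.051 ]), 0.1282, -20.9) (array([0.6394, 0.007 , 0.051 ]), 0.127, -21.6)
side (array([0.6398, 0.0064, 0.051 ]), 0.1275, -21.8)
p3 (array([ 0.4745, -0.0665,  0.106 ]), 0.1291, -111.3) p1 (array([0.5668, 0.1726, 0.106 ]), 0.1271, 69.1)
```

View pics/c3.png

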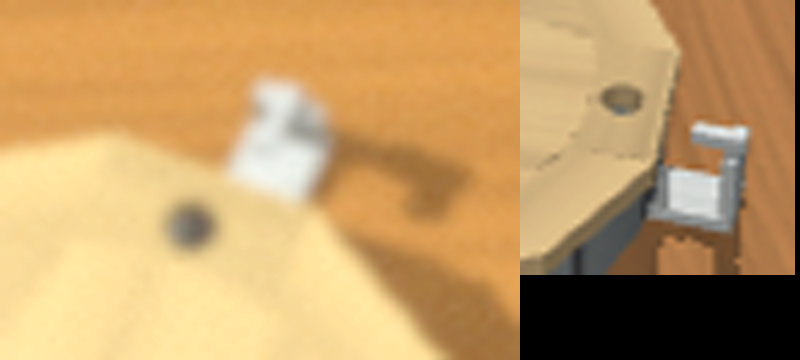

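```bash
python3 - <<'E'
from h import *
g=lambda p:(round(float(np.hypot(*(p[:2]-C))),4),round(float(np.degrees(np.arctan2(*(p[:2]-C)[::-1]))),1))
for u,v in [(270,85),(278,130),(262,100),(300,118)]: print(g(onz("top",(195+u/8,145+v/8),.054)))
for u,v,z in [(265,180,.03),(238,165,.03),(300,195,.03),(330,135,.03)]: print("box",g(onz("top",(195+u/8,145+v/8),z)))
for u,v in [(695,133),(695,127),(693,140)]: print("side",g(onz("side",(255+(u-520)/5.5,145+v/5.5),.052)-[.001,-.0042,0]))
for A in(-25,-27,-29):
  for r in (.165,.19): q=proj("top",[*pol(A,r),.054]);print(A,r,(q[0]-195)*8,(q[1]-145)*8)
E
```

```text
(0.1875, -24.1)
(0.173, -27.3)
(0.181, -23.9)
(0.1809, -29.0)
box (0.1583, -27.5)
box (0.1594, -23.2)
box (0.1597, -32.7)
box (0.1856, -31.8)
side (0.1665, -27.7)
side (0.1655, -26.3)
side (0.1669, -29.4)
-25 0.165 252.42072844951304 141.3752183202239
-25 0.19 280.1870329745477 82.31550365407702
-27 0.165 266.3136922129438 147.69454414206461
-27 0.19 296.14234402607235 89.54770532771477
-29 0.165 279.9750057632159 154.4873452221011
-29 0.19 311.83415451488486 97.32231672176613
```

{"op": "servo_tool", "data": {"commands": "0.01 -0.3 0 0.022 -0.2;0.02 -0.6 0 0.044 -0.2;0.04 -0.9 0 0.066 -0.2;0.05 -1.15 0 0.088 -0.2;0.06 -1.29 0 0.1 -0.2;0.06 -1.29 0 0.1 -0.2;0.03 -0.9 0 0.1 -0.2;0.03 -0.9 -3 0.1 -0.2;0.03 -0.9 -7 0.1 0;0.03 -0.9 -9 0.1 0.4"}}

```text
clock: 6.3
position: [0.4091, 0.1162, 0.1632]
ee_rot: [-0.001, 0.966, -0.26, 0.002]
contact_force: [-0.0, -0.0, 0.2]
width: 0.0536
```

```bash
python3 - <<'E'
from h import *
rows([(.4695,-.2443,.16,-27),(.4695,-.2443,.056,-27)])
E
```

```text
start [  0.4091   0.1162   0.1632 -30.1399]
23.32 28.14 0.32 -0.055
23.32 28.14 10.72 -0.055
```

{"op": "servo_tool", "data": {"commands": "1 1.2 -4 -0.055 0.4;23.3 28.1 -4 -0.055 0.4;23.3 28.1 -4 -0.055 0.4;23.3 28.1 -4 -0.055 0.4;23.3 28.1 -4 -0.055 0.4;23.3 28.1 -4 -0.055 0.4;23.3 28.1 -4 -0.055 0.4;23.3 28.1 -4 -0.055 0.4;23.3 28.1 -4 -0.055 0.4;23.3 28.1 -4 -0.055 0.4"}}

```text
clock: 7.13
position: [0.4685, -0.2496, 0.1999]
ee_rot: [0.002, 0.972, -0.235, 0.001]
contact_force: [0.2, 0.1, -0.7]
width: 0.0598
```

{"op": "servo_tool", "data": {"commands": "0 0 0 0 0.4;0 0 0 0 0.4;0 0 0 0 0.4"}}

```text
clock: 7.38
position: [0.4673, -0.2424, 0.1998]
ee_rot: [-0.001, 0.972, -0.233, -0.001]
contact_force: [1.1, 0.3, -0.2]
width: 0.0598
```

```bash
python3 - <<'E'
from h import *
rows([(.4695,-.2443,.056,-27)])
a=save("top","pics/t3.png");b=save("side","pics/s3.png")
A=cv2.resize(a[140:275,145:275],None,fx=3,fy=3,interpolation=cv2.INTER_CUBIC)
B=cv2.resize(b[110:290,165:310],None,fx=2.6,fy=2.6,interpolation=cv2.INTER_CUBIC)
o=np.zeros((B.shape[0],A.shape[1]+B.shape[1],3),np.uint8);o[:A.shape[0],:A.shape[1]]=A;o[:B.shape[0],A.shape[1]:]=B
cv2.imwrite("pics/c4.png",o[...,::-1]);print(o.shape,A.shape)
E
```

```text
start [  0.4673  -0.2424   0.1998 -26.9823]
0.28 0.07 14.38 0.000
(468, 767, 3) (405, 390, 3)
```

View pics/c4.png

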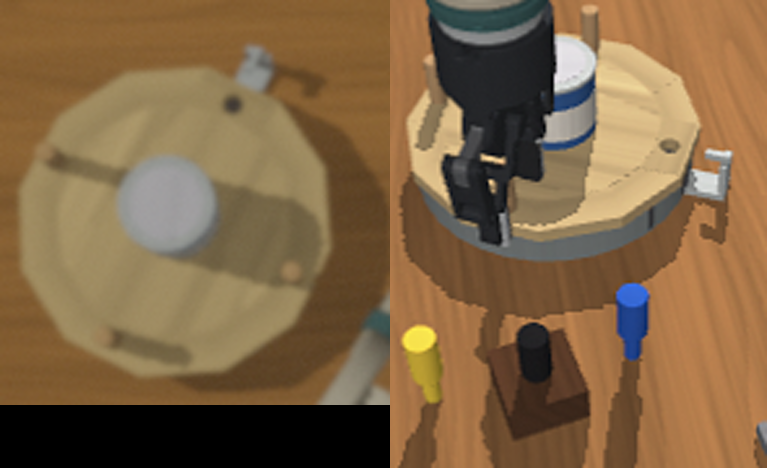

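```bash
python3 - <<'E'
from h import *
g=lambda p:(np.round(p,4),round(float(np.hypot(*(p[:2]-C))),4),round(float(np.degrees(np.arctan2(*(p[:2]-C)[::-1]))),1))
a=cv2.imread("pics/t3.png");G=255-cv2.cvtColor(a,cv2.COLOR_BGR2GRAY)[168:182,215:230].astype(float)
w=np.clip(G-np.percentile(G,85),0,None);y,x=np.mgrid[168:182,215:230];h=((w*x).sum()/w.sum(),(w*y).sum()/w.sum())
print(h,g(onz("top",h,.051)),g(onz("top",(222.3,174.7),.051)))
print("side",g(onz("side",(272.7,165.8),.051)-[.001,-.0042,0]))
for k,q in dict(p1=(161.3,190.7),p3=(242,230),p2=(180,252.3)).items(): print(k,g(onz("top",q,.106)))
for q in [(222,144),(230,135)]: pass
print("tin",g(onz("top",(145+168/3,140+204/3),.131)))
E
```

```text
(np.float64(222.15342465753426), np.float64(174.42054794520547)) (array([ 0.6358, -0.0024,  0.051 ]), 0.1275, -26.2) (array([ 0.635 , -0.0028,  0.051 ]), 0.1269, -26.5)
side (array([ 0.6353, -0.0031,  0.051 ]), 0.1273, -26.6)
p1 (array([0.5791, 0.1663, 0.106 ]), 0.1264, 62.9)
p3 (array([ 0.4634, -0.0607,  0.106 ]), 0.1284, -116.9)
p2 (array([0.405 , 0.1113, 0.106 ]), 0.1299, 153.7)
tin (array([0.5238, 0.0508, 0.131 ]), 0.0038, -51.5)
```

{"op": "servo_tool", "data": {"commands": "0.2 0.05 4 0 0.4;0.2 0.05 8 0 0.4;0.2 0.05 11 0 0.4;0.2 0.05 13 0 0.4;0.2 0.05 14.2 0 0.4;0.2 0.05 14.4 0 0.4;0.2 0.05 14.4 0 -1;0.2 0.05 14.4 0 -1;0.2 0.05 14.4 0 -1;0.2 0.05 14.4 0 -1", "newtons": 40}}

```text
clock: 8.32
position: [0.4707, -0.2455, 0.0578]
ee_rot: [0.001, 0.972, -0.233, 0.002]
contact_force: [-0.1, 1.1, 4.1]
width: 0.0237
```

{"op": "servo_tool", "data": {"commands": "0 0 0 0 -1;0 0 0 0 -1;0 0 -1 0 -1;0 0 -3 0 -1;0 0 -5 0 -1;0 0 -7 0 -1;0 0 -8 0 -1;0 0 -8 0 -1;0 0 -8 0 -1"}}

```text
clock: 9.07
position: [0.4695, -0.245, 0.1363]
ee_rot: [0.0, 0.972, -0.233, 0.0]
contact_force: [-0.3, -0.2, -2.2]
width: 0.0241
```

```bash
python3 - <<'E'
from h import *
p,f,s=pose();print(p,f,s["width"],s["contact_force"])
rows([(*pol(-26.5,.1275),.135,-26.5)])
a=save("top","pics/t4.png");b=save("side","pics/s4.png")
B=cv2.resize(b[110:290,165:340],None,fx=3,fy=3,interpolation=cv2.INTER_CUBIC)
cv2.imwrite("pics/c5.png",B[...,::-1])
E
```

```text
[ 0.46954076 -0.24503627  0.13627053] -27.003768776168588 0.024059932329919265 [-0.28530425 -0.22906315 -2.22089452]
start [  0.4695  -0.245    0.1363 -27.0038]
3.80 -29.09 0.13 -0.009
```

View pics/c5.png

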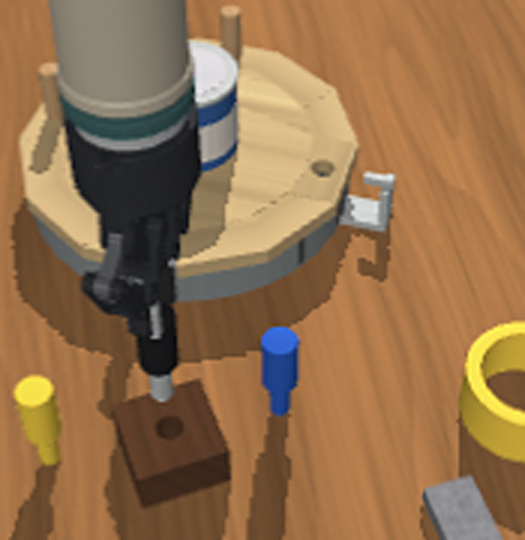

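```bash
python3 - <<'E'
from h import *
for z in (.075,.081,.085): print(onz("side",(165+160/3,110+395/3),z)-[.001,-.0042,0])
# visible shank top just below head, and holder hole
print("headbottom",onz("side",(165+159/3,110+374/3),.118)-[.001,-.0042,0])
print("holder hole",onz("side",(165+169/3,110+427/3),.04)-[.001,-.0042,0])
b=cv2.imread("pics/s4.png")[185:260,190:245];cv2.imwrite("pics/c6.png",cv2.resize(b,None,fx=8,fy=8,interpolation=cv2.INTER_CUBIC))
E
```

```text
[ 0.4651264  -0.24116578  0.075     ]
[ 0.46506825 -0.24558708  0.081     ]
[ 0.46502947 -0.24853462  0.085     ]
headbottom [ 0.4660221  -0.25521799  0.118     ]
holder hole [ 0.46873386 -0.24537933  0.04      ]
```

View pics/c6.png

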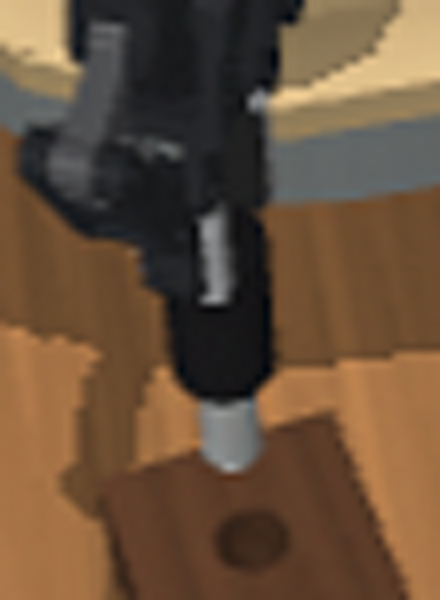

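{"op": "servo_tool", "data": {"commands": "0 0 -2.5 0 -1;0.4 -3 -4 0 -1;0.9 -6.5 -4 0 -1;1.35 -10 -4 0 -1;1.8 -13.5 -4 0 -1;2.3 -17 -4 0 -1;2.75 -20.5 -4 0 -1;3.2 -24 -4 0 -1;3.6 -27 -4 0 -1;3.8 -29.1 -4 0 -1"}}

```text
clock: 10.0
position: [0.6363, -0.0001, 0.1739]
ee_rot: [-0.0, 0.973, -0.233, -0.001]
contact_force: [-0.8, 0.3, -0.8]
width: 0.024
```

{"op": "servo_tool", "data": {"commands": "0 0 0 0 -1;0 0 1 0 -1;0 0 2 0 -1;0 0 3 0 -1;0 0 4 0 -1;0 0 5 0 -1;0 0 5 0 -1;0 0 5 0 -1"}}

```text
clock: 10.67
position: [0.6348, -0.0035, 0.1251]
ee_rot: [0.0, 0.972, -0.234, -0.001]
contact_force: [0.2, -0.3, -1.4]
width: 0.0242
```

```bash
python3 - <<'E'
from h import *
p,f,s=pose();print(p,f,s["width"],s["contact_force"])
rows([(*pol(-26.5,.1275),.112,-26.5)])
a=save("top","pics/t5.png");b=save("side","pics/s5.png")
B=cv2.resize(b[130:200,235:310],None,fx=8,fy=8,interpolation=cv2.INTER_CUBIC)
cv2.imwrite("pics/c7.png",B[...,::-1])
E
```

```text
[ 0.63478688 -0.00347094  0.12506791] -27.044844875882568 0.02415554515232115 [ 0.23166317 -0.30091431 -1.41700866]
start [ 6.34800e-01 -3.50000e-03  1.25100e-01 -2.70448e+01]
0.05 -0.07 1.31 -0.010
```

View pics/c7.png

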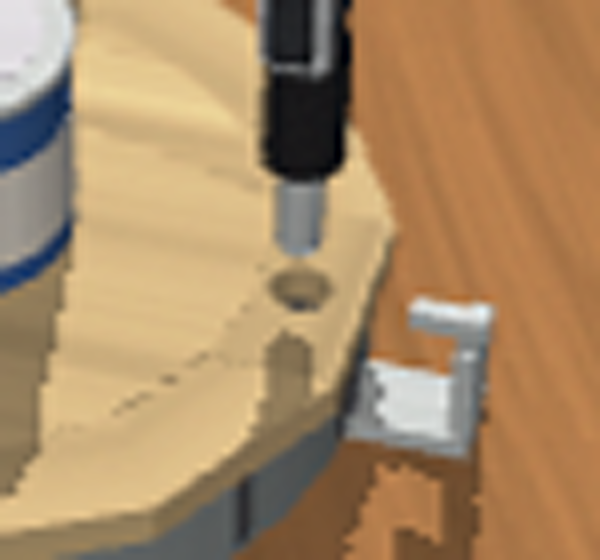

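```bash
python3 - <<'E'
from h import *
f=lambda u,v:(235+u/8,130+v/8)
h=onz("side",f(302,290),.051);print("hole",h)
for z in(.066,.070,.074): print("tip",z,onz("side",f(299,247),z)-h)
E
```

```text
hole [ 0.63607307 -0.00907043  0.051     ]
tip 0.066 [-0.00042038  0.00478182  0.015     ]
tip 0.07 [-0.0014379   0.00048003  0.019     ]
tip 0.074 [-0.00245543 -0.00382177  0.023     ]
```

{"op": "servo_tool", "data": {"commands": "0.1 0 0.6 0 -1;0.1 0 1.2 0 -1;0.1 0 1.6 0 -1;0.1 0 2.0 0 -1;0.1 0 2.3 0 -1;0.1 0 2.6 0 -1;0.1 0 2.9 0 -1;0.1 0 3.1 0 -1;0.1 0 3.1 0 -1"}}

```text
clock: 11.52
position: [0.6362, -0.0034, 0.0945]
ee_rot: [0.0, 0.972, -0.233, -0.0]
contact_force: [-0.3, -0.0, -0.5]
width: 0.0242
```

{"op": "servo_tool", "data": {"commands": "0 0 0.2 0 -1;0 0 0.4 0 -1;0 0 0.5 0 -1;0 0 0.55 0 -1;0 0 0.6 0 -1;0 0 0.6 0 -1"}}

```text
clock: 12.02
position: [0.6365, -0.0035, 0.0891]
ee_rot: [0.0, 0.972, -0.233, 0.0]
contact_force: [0.1, -0.5, -1.5]
width: 0.0241
```

{"op": "servo_tool", "data": {"commands": "0 0 0.05 0 -1;0 0 0.1 0 -1;0 0 0.15 0 -1;0 0 0.15 0 -1;0 0 0.15 0 -1"}}

```text
clock: 12.43
position: [0.6371, -0.0036, 0.0885]
ee_rot: [0.0, 0.972, -0.233, 0.001]
contact_force: [0.2, -0.7, 4.1]
width: 0.0238
```

{"op": "servo_tool", "data": {"commands": "0 -0.05 0 -0.004 -1;0 -0.1 0 -0.008 -1;0 -0.15 0 -0.012 -1;0 -0.2 0 -0.016 -1;0 -0.25 0 -0.02 -1;0 -0.3 0 -0.024 -1;-0.01 -0.35 0 -0.028 -1;-0.01 -0.4 0 -0.032 -1;-0.01 -0.45 0 -0.036 -1;-0.01 -0.5 0 -0.04 -1"}}

```text
clock: 13.27
position: [0.6422, 0.0013, 0.0915]
ee_rot: [-0.001, 0.977, -0.214, 0.004]
contact_force: [0.8, 0.5, 12.5]
width: 0.0003
```

{"op": "servo_tool", "data": {"commands": "0 0 -0.5 0 -1;0 0 -1.5 0 -1;0 0 -3 0 -1;0 0 -5 0 -1;0 0 -7 0 -1;-4 10 -10 0 -1;-7 20 -12 0 0.4;-7 20 -12 0 0.4;-7 20 -12 0 0.4;-7 20 -12 0 0.4"}}

```text
clock: 14.1
position: [0.4959, -0.1453, 0.2057]
ee_rot: [-0.0, 0.977, -0.214, -0.001]
contact_force: [0.6, -1.4, -0.5]
width: 0.0477
```

```bash
python3 - <<'E'
from h import *
p,f,s=pose();print(p,f,s["width"],s["contact_force"])
a=save("top","pics/t6.png");b=save("side","pics/s6.png")
for n,im,(y0,y1,x0,x1) in (("top",a,(140,275,145,270)),("side",b,(90,240,160,310))):
    c=im[y0:y1,x0:x1]; m=((c.max(2)<45)).astype(np.uint8)
    k,l,st,ce=cv2.connectedComponentsWithStats(m)
    for i in range(1,k):
        if st[i,4]>8: print(n,st[i]+[x0,y0,0,0,0],ce[i]+[x0,y0])
E
cp pics/s6.png pics/view13.png
```

```text
[ 0.49591224 -0.14529564  0.2056663 ] -24.65583378267621 0.04772058303575316 [ 0.64159185 -1.43916467 -0.45271073]
side [ 193   90   42   75 1755] [214.93789174 117.07521368]
side [269 140  12  20 174] [274.35632184 149.05172414]
```

```bash
python3 - <<'E'
from h import *
b=cv2.imread("pics/s6.png")[136:166,262:290].max(2)
for r in b: print(''.join('#' if v<45 else '+' if v<80 else '.' for v in r))
a=cv2.imread("pics/t6.png")[155:185,210:240].max(2)
for r in a: print(' '.join('%3d'%v for v in r[::1]))
bias=np.array([.001,-.0042,0])
for A in (-26.5,-24.5):
  for z in(.096,.076):
    X=np.array([*pol(A,.1275),z]); print(A,z,"side",proj("side",X+bias),"top of head side",proj("side",X+bias+[0,0,.025]),"bot",proj("side",X+bias-[0,0,.025]),"topcam head top",proj("top",X+[0,0,.025]))
E
```

```text
............................
............................
............................
..........++++++............
.........########+..........
.........#########+.........
.........##########.........
.........#########..........
........+#########..........
........+#########..........
........+#########..........
........##########..........
........##########..........
........#########+..........
........#########+..........
........#########+..........
........#########...........
........#########...........
.......+#########...........
.......+#########...........
.......##########...........
.......+########+...........
........########............
.........+++##+.............
............................
............................
............................
............................
............................
............................
134 132 134 135 134 133 133 133 134 134 135 134 135 133 134 135 138 137 140 141 139 139 137 135 137 137 138 137 136 137
134 134 134 135 135 135 135 133 135 136 135 135 134 135 137 134 135 138 141 143 142 141 135 132 135 135 136 13
[... 3333 characters left out ...]
 149 149 152 153 154 155 157 156 157
-26.5 0.096 side [273.25416386 152.94780993] top of head side [273.53482891 145.46130274] bot [272.98197083 160.17565829] topcam head top [220.66133753 169.0447135 ]
-26.5 0.076 side [273.03574751 158.75019058] top of head side [273.30960846 151.4716006 ] bot [272.77009659 165.77985846] topcam head top [221.17358327 170.67029747]
-24.5 0.096 side [273.6570516  151.85101996] top of head side [273.94388716 144.3678642 ] bot [273.37884801 159.07656992] topcam head top [219.23670607 168.40928505]
-24.5 0.076 side [273.43381424 157.65148261] top of head side [273.71371735 150.37539329] bot [273.1622772  164.67962177] topcam head top [219.77119495 170.04444947]
```

```bash
python3 - <<'E'
from h import *
bias=np.array([.001,-.0042,0])
g=lambda p:(np.round(p,4),round(float(np.hypot(*(p[:2]-C))),4),round(float(np.degrees(np.arctan2(*(p[:2]-C)[::-1]))),1))
im=cv2.imread("pics/t6.png").max(2)[155:182,195:228].astype(np.uint8)
m=(im<75).astype(np.uint8);k,l,st,ce=cv2.connectedComponentsWithStats(m)
for i in range(1,k): 
  if st[i,4]>8:print("topcomp",st[i]+[195,155,0,0,0],ce[i]+[195,155])
for r in im[::1]: print(''.join('#' if v<62 else '+' if v<85 else '.' for v in r))
for z in (.121,.101): print("topcam xy if head top z",z,g(onz("top",(213,167),z)))
for nm,uv in (("top",(275.2,142.9)),("bot",(274.2,155.7))):
  for z in ((.121,.101) if nm=="top" else (.071,.051)): print(nm,z,g(onz("side",uv,z)-bias))
# hole/posts position: posts in the top image
t=cv2.imread("pics/t6.png");s=cv2.imread("pics/s6.png")
E
```

```text
topcomp [210 163  13  12 100] [215.63 168.46]
.................................
.................................
.................................
.................................
.................................
.................................
.................................
.................++..............
...............++###+............
...............+####++...........
..............+#######+..........
..............+########+.........
..............+#########++.......
...............+#########+.......
...............++#########+......
.................+#########+.....
..................+########+.....
...................+#######++....
....................+######+.....
.....................+++#++......
.........................+.......
.................................
.................................
.................................
.................................
.................................
.................................
topcam xy if head top z 0.121 (array([0.6418, 0.0185, 0.121 ]), 0.1255, -16.3)
topcam xy if head top z 0.101 (array([0.6468, 0.0203, 0.101 ]), 0.1297, -14.9)
top 0.121 (array([0.6418, 0.006 , 0.121 ]), 0.1295, -21.6)
top 0.101 (array([0.6475, 0.0296, 0.101 ]), 0.1284, -10.9)
bot 0.071 (array([0.6423, 0.0136, 0.071 ]), 0.1274, -18.4)
bot 0.051 (array([0.6477, 0.0357, 0.051 ]), 0.1276, -8.2)
```

```bash
python3 - <<'E'
from h import *
sh=proj("side",[.64,0.01,.1])-proj("side",[.641,.0058,.1])
g=lambda p:(np.round(p,4),round(float(np.hypot(*(p[:2]-C))),4),round(float(np.degrees(np.arctan2(*(p[:2]-C)[::-1]))),1))
for nm,a,b in (("top",(214.5,166.8),(275.2,142.9)),("cen",(215.7,168.5),(274.6,149.2)),("bot",(217,170.3),(274,155.7))):
    X,e=tri(a,np.array(b)+sh);print(nm,g(X),e)
im=cv2.imread("pics/s6.png");a=cv2.imread("pics/t6.png")
# posts by wood-brown hue in top: report angle candidates via darkness is hard; use local template: compare with t3 in side by phase
for n in("t3","t6"):
    t=cv2.imread(f"pics/{n}.png")[175:260,150:255]; h=cv2.cvtColor(t,cv2.COLOR_BGR2HSV)
    print(n,h[int(190.7)-175,11],h[230-175,242-150])
    lab=cv2.cvtColor(t,cv2.COLOR_BGR2LAB).astype(int); m=((lab[...,1]>lab[...,1].mean()+4)&(lab[...,0]>60)).astype(np.uint8)
    m[:, :]=cv2.morphologyEx(m,cv2.MORPH_OPEN,np.ones((2,2),np.uint8))
    k,l,st,ce=cv2.connectedComponentsWithStats(m)
    print([(ce[i]+[150,175]).round(1).tolist()+[int(st[i,4])] for i in range(1,k) if 10<st[i,4]<90])
E
```

```text
top (array([0.6441, 0.015 , 0.1135]), 0.1287, -17.6) 0.0002126469449454982
cen (array([0.6432, 0.0132, 0.094 ]), 0.1284, -18.4) 0.001269780210585275
bot (array([0.6422, 0.0111, 0.0736]), 0.1281, -19.5) 0.0021735067679532027
t3 [ 17 114 148] [ 17 112 153]
[]
t6 [ 18 116 149] [ 17 110 153]
[]
```

```bash
python3 - <<'E'
from h import *
p,f,s=pose();print(p,f,s["width"])
rows([(.6432,.0128,.2,-19),(.6432,.0128,.079,-19)])
# numeric look at column through finger/head in s5: brightness profile
b=cv2.imread("pics/s5.png").max(2)[128:165,264:282]
for r in b: print(' '.join('%3d'%v for v in r))
E
```

```text
[ 0.49439733 -0.14844155  0.20708689] -25.01472236071533 0.059330591285911415
start [  0.4944  -0.1484   0.2071 -25.0147]
6.67 -20.90 0.71 -0.105
6.67 -20.90 12.81 -0.105
115  60  55  34  35  38  41  40  33  28  30  99  73  39  29 119 177 186
169 169 173 145  74  33  31  33  32  29  43 131  85  37  28 142 177 184
171 177 183 153  81  32  35  38  38  30  96 141  86  36  26 161 178 181
188 177 180 152  80  36  39  38  40  33 103 141  86  36  84 167 178 179
221 203 186 134  69  37  39  39  40  31 101 141  86  30 121 172 176 180
223 223 217 145  67  37  40  38  39  29 101 132  74  23  94 167 175 177
222 225 230 152  66  37  41  40  40  34 103 131  72  23  28 164 175 174
221 224 231 153  66  36  39  41  40  32 101 130  72  25  16 164 175 172
219 221 228 150  64  32  37  41  37  27 101 130  74  23  15 167 176 172
218 220 225 177  89  36  30  30  31  22 127 138  67  17  16 164 177 174
214 216 222 188  94 102  94 110  95  82 137 128  60  16  40 165 178 171
210 214 219 188  88  36  37  42  56  58  90  59  27  19  41 167 180 171
206 211 218 188  89  18  22  22  27  27  34  24  22  19  42 166 1
[... 1034 characters left out ...]
 161 126 136 138 130 119 142 208 221 220 221 223 223
221 221 221 223 225 160 126 136 136 129 117 138 203 217 218 221 223 223
218 219 219 221 224 160 127 137 135 128 114 160 206 211 208 206 207 206
219 218 218 220 220 160 129 137 136 127 111 168 208 210 207 205 201 196
218 219 219 220 220 146 125 137 135 125 109 166 207 209 205 202 198 198
213 214 215 218 214 174 136 136 133 123 106 193 212 209 205 202 197 199
208 209 211 213 208 206 163 143 141 158 173 204 209 206 203 200 196 202
208 209 211 211 207 208 211 185 171 202 212 210 208 204 200 196 198 206
215 214 215 188 199 210 192 172 168 171 194 209 208 203 200 195 200 212
219 219 220 211 200 151 127 133 139 139 141 155 196 202 196 197 203 193
```

```bash
python3 - <<'E'
from h import *
bias=np.array([.001,-.0042,0])
for z in (.12,.13,.14,.15): print(z,[proj("side",np.array([.6348-.45*d,-.0035-.89*d,z])+bias).round(1) for d in (.014,.022,.028)])
for z in (.107,.07): print("head base front",z,proj("side",np.array([.6348,-.0035-.014,z])+bias))
E
```

```text
0.12 [array([271.9, 149.4]), array([271. , 151.4]), array([270.4, 152.9])]
0.13 [array([272. , 146.3]), array([271.1, 148.3]), array([270.5, 149.8])]
0.14 [array([272.1, 143.2]), array([271.2, 145.2]), array([270.6, 146.7])]
0.15 [array([272.2, 140. ]), array([271.3, 142. ]), array([270.7, 143.5])]
head base front 0.107 [274.29297209 153.37839322]
head base front 0.07 [273.85879846 164.16339782]
```

```bash
python3 - <<'E'
from h import *
bias=np.array([.001,-.0042,0])
im=save("side","pics/s7.png");p,f,s=pose();print(p,s["width"])
c=im[100:200,180:260].max(2)
for r in c[35:90:1]: print(''.join('#' if v<48 else '+' if v<75 else '.' for v in r))
f=np.radians(f);ey=np.array([np.sin(f),-np.cos(f),0]);ex=np.array([np.cos(f),np.sin(f),0])
for d in (.03,-.03):
  for dz in (0,.012,.025): print(d,dz,proj("side",p+ey*d+[0,0,dz]+bias)-[180,135])
E
```

```text
[ 0.49636163 -0.14643683  0.20643989] 0.05991583359152371
...................###++++++######################..............................
....................##++++++######################+.............................
....................###+++++######################+.............................
....................###+.+++######################+.............................
....................####++++######...#############+.............................
....................##############+..#############+.............................
.....................##############..##############.............................
.....................##############..###..########..............................
.....................##############.+###......+##+..............................
.....................##############++###........................................
......................##################........................................
......................##################........................................
......................##################..............................
[... 2929 characters left out ...]
..............................................................................
................................................................................
................................................................................
................................................................................
................................................................................
................................................................................
0.03 0 [38.98698716 40.19660099]
0.03 0.012 [38.56318759 35.91150393]
0.03 0.025 [38.09410052 31.1623236 ]
-0.03 0 [47.92869974 21.15609937]
-0.03 0.012 [47.62050708 16.883021  ]
-0.03 0.025 [47.27979431 12.15358573]
```

{"op": "servo_tool", "data": {"commands": "1 -3 0 -0.105 0.4;2 -6 0 -0.105 0.4;3.2 -10 0 -0.105 0.4;4.3 -13.5 0 -0.105 0.4;5.4 -17 0 -0.105 0.4;6.2 -19.5 0 -0.105 0.4;6.6 -20.8 0 -0.105 0.4;6.6 -20.8 0 -0.105 0.4;6.6 -20.8 0 -0.105 0.4"}}

```text
clock: 15.0
position: [0.6442, 0.0175, 0.2044]
ee_rot: [0.0, 0.987, -0.161, -0.001]
contact_force: [-0.4, -0.3, 1.0]
width: 0.0599
```

```bash
python3 - <<'E'
from h import *
rows([(.643,.0128,.062,-19)])
E
```

```text
start [ 6.44200e-01  1.75000e-02  2.04400e-01 -1.85775e+01]
0.03 0.48 14.24 0.007
```

{"op": "servo_tool", "data": {"commands": "0 0.45 3 0 0.4;0 0.45 6 0 0.4;0 0.45 8 0 0.4;0 0.45 9.5 0 0.4;0 0.45 10.5 0 0.4;0 0.45 11 0 0.4;0 0.45 11 0 0.4"}}

```text
clock: 15.58
position: [0.6422, 0.0117, 0.0948]
ee_rot: [0.0, 0.987, -0.163, -0.001]
contact_force: [-0.4, -0.1, 0.3]
width: 0.0598
```

{"op": "servo_tool", "data": {"commands": "0 0 0.5 0 0.4;0 0 1 0 0.4;0 0 1.5 0 0.4;0 0 2 0 0.4;0 0 2.5 0 0.4;0 0 2.9 0 0.4;0 0 3.2 0 0.4;0 0 3.2 0 0.4"}}

```text
clock: 16.25
position: [0.6427, 0.0125, 0.0626]
ee_rot: [0.0, 0.987, -0.162, -0.001]
contact_force: [-1.3, -0.6, -0.3]
width: 0.06
```

{"op": "servo_tool", "data": {"commands": "0 0 0 0 0.1;0 0 0 0 -0.1;0 0 0 0 -0.3;0 0 0 0 -1;0 0 0 0 -1;0 0 0 0 -1;0 0 0 0 -1", "newtons": 50}}

```text
clock: 16.83
position: [0.6436, 0.0117, 0.0642]
ee_rot: [0.001, 0.987, -0.162, 0.001]
contact_force: [-0.0, -3.3, 5.0]
width: 0.031
```

```bash
python3 - <<'E'
from h import *
p,f,s=pose();d=p[:2]-C;print(p,np.hypot(*d),np.degrees(np.arctan2(d[1],d[0])),f,s["contact_force"],s["width"])
im=save("side","pics/s8.png").max(2)[128:172,255:290]
for r in im: print(''.join('#' if v<30 else '+' if v<60 else '.' for v in r))
E
```

```text
[0.64360348 0.01173626 0.064178  ] 0.129240276089075 -18.99400712897925 -18.682488834127135 [-0.031072   -3.3413266   5.00814711] 0.03101343112342078
.............+++....++##+++........
.............++.....++##+++........
.............+++....+##+++.........
.............+++....++++++.........
.............+++....++++++.........
.............++.....++++++.........
.............++......+++++.........
.............++.....++++++.........
.............+++...++++++..........
.............++++..++++++..........
.............+++...++++++..........
..............++++++++++...........
..............+++++++++#...........
..............+++++++++++..........
..............++++++++++#+.........
..............+++++++++##+.........
.............+++++++++++#..........
..............#++++++++##..........
................+#+++#++#..........
................+++++...#..........
................+++++...#..........
................+++++...#..........
................+++++...+..........
................+++++...+..........
................+++++..............
.................++##..+...........
...............+.......#...........
...............##+++++##...........
..............+#########...........
..............+#########...........
..............+########+...........
...............+#######............
.................++#+..............
...................................
...................................
...................................
...................................
...................................
...................................
...................................
...................................
...................................
...................................
...................................
```

{"op": "servo_tool", "data": {"commands": "0 0 0 0 -1;0 0 0 0 -1;0 0 0 0 -1"}}

```text
clock: 17.13
position: [0.6436, 0.0118, 0.0641]
ee_rot: [0.0, 0.987, -0.162, 0.001]
contact_force: [-1.3, -2.9, 4.5]
width: 0.0303
```

{"op": "servo_tool", "data": {"commands": "0 0 -0.3 0 -1;0 0 -0.6 0 -1;-0.08 0 -0.8 0 -1;-0.15 0 -0.8 0 -1;-0.15 0 -0.8 0 -1"}}

```text
clock: 17.55
position: [0.6418, 0.0134, 0.0713]
ee_rot: [-0.0, 0.987, -0.162, -0.0]
contact_force: [0.9, -0.3, -1.1]
width: 0.0295
```

{"op": "servo_tool", "data": {"commands": "0 0.15 0 0.012 -1;0 0.3 0 0.024 -1;-0.01 0.45 0 0.036 -1;-0.02 0.6 0 0.048 -1;-0.02 0.75 0 0.06 -1;-0.03 0.9 0 0.072 -1;-0.04 1.05 0 0.084 -1;-0.06 1.2 0 0.096 -1;-0.07 1.35 0 0.108 -1;-0.08 1.44 0 0.113 -1"}}

```text
clock: 18.38
position: [0.6363, -0.0007, 0.0715]
ee_rot: [0.0, 0.976, -0.218, -0.0]
contact_force: [1.1, -0.3, -1.6]
width: 0.0272
```

```bash
python3 - <<'E'
from h import *
p,f,s=pose();d=p[:2]-C;print(p,np.hypot(*d),np.degrees(np.arctan2(d[1],d[0])),f,s["contact_force"],s["moment"],s["width"])
E
```

```text
[ 0.63630597 -0.00072128  0.07146769] 0.12718471347071275 -25.383685681250668 -25.223872654571892 [ 1.09091328 -0.26304984 -1.61902832] [ 0.10160394 -0.21726065  0.0318037 ] 0.027155382734355037
```

{"op": "servo_tool", "data": {"commands": "0 0 0.3 0 -1;0 0 0.5 0 -1;0 0 0.6 0 -1;0 0 0.7 0 -1;0 0 0.75 0 -1;0 0 0.8 0 -1;0 0 0.8 0 -1"}}

```text
clock: 18.97
position: [0.6397, -0.0018, 0.0682]
ee_rot: [0.0, 0.976, -0.218, 0.004]
contact_force: [-1.4, -0.8, 18.3]
width: 0.0276
```

{"op": "servo_tool", "data": {"commands": "0 0 -0.2 0 -1;0 0 -0.35 0 -1;0 0 -0.35 0 -1"}}

```text
clock: 19.22
position: [0.6374, -0.001, 0.0686]
ee_rot: [0.0, 0.976, -0.218, 0.001]
contact_force: [-0.1, -1.2, 8.7]
width: 0.0274
```

{"op": "servo_tool", "data": {"commands": "0 -0.05 -0.1 -0.004 -1;0 -0.1 -0.1 -0.008 -1;0 -0.15 -0.1 -0.012 -1;0 -0.2 -0.1 -0.016 -1;0 -0.25 -0.1 -0.02 -1;0 -0.3 -0.1 -0.024 -1;0 -0.35 -0.1 -0.028 -1;-0.01 -0.4 -0.1 -0.032 -1"}}

```text
clock: 19.88
position: [0.6376, 0.0009, 0.0685]
ee_rot: [0.002, 0.979, -0.201, -0.0]
contact_force: [-1.8, -4.7, 6.8]
width: 0.0276
```

{"op": "servo_tool", "data": {"commands": "0 -0.05 0 -0.004 -1;0 -0.1 0 -0.008 -1;0 -0.15 0 -0.012 -1;0 -0.2 0 -0.016 -1;0 -0.25 0 -0.02 -1;0 -0.3 0 -0.024 -1;0 -0.35 0 -0.028 -1;-0.01 -0.4 0 -0.032 -1"}}

```text
clock: 20.55
position: [0.6389, 0.004, 0.0685]
ee_rot: [0.003, 0.983, -0.186, -0.0]
contact_force: [-2.0, -5.5, 6.6]
width: 0.0272
```

{"op": "servo_tool", "data": {"commands": "0 -0.05 0 -0.004 -1;0 -0.1 0 -0.008 -1;0 -0.15 0 -0.012 -1;0 -0.2 0 -0.016 -1;0 -0.25 0 -0.02 -1;0 -0.3 0 -0.024 -1;0 -0.35 0 -0.028 -1;-0.01 -0.4 0 -0.032 -1"}}

```text
clock: 21.22
position: [0.6405, 0.0077, 0.0685]
ee_rot: [0.003, 0.985, -0.17, -0.0]
contact_force: [-1.7, -6.6, 6.0]
width: 0.0272
```

{"op": "servo_tool", "data": {"commands": "0 -0.05 0.02 -0.004 -1;0 -0.1 0.03 -0.008 -1;0 -0.15 0.03 -0.012 -1;0 -0.2 0.03 -0.016 -1;0 -0.25 0.03 -0.02 -1;0 -0.3 0.03 -0.024 -1;0 -0.35 0.03 -0.028 -1;-0.01 -0.4 0.03 -0.032 -1"}}

```text
clock: 21.88
position: [0.642, 0.0112, 0.0685]
ee_rot: [0.003, 0.988, -0.154, 0.0]
contact_force: [-1.1, -6.1, 8.2]
width: 0.0276
```

{"op": "servo_tool", "data": {"commands": "0 -0.05 0 -0.004 -1;0 -0.1 0 -0.008 -1;0 -0.15 0 -0.012 -1;0 -0.2 0 -0.016 -1;0 -0.25 0 -0.02 -1;0 -0.3 0 -0.024 -1;0 -0.35 0 -0.028 -1;-0.01 -0.4 0 -0.032 -1"}}

```text
clock: 22.55
position: [0.6433, 0.0151, 0.0684]
ee_rot: [0.003, 0.99, -0.138, 0.0]
contact_force: [-1.3, -6.5, 7.2]
width: 0.027
```

{"op": "servo_tool", "data": {"commands": "0 -0.05 0 -0.004 -1;0 -0.1 0 -0.008 -1;0 -0.15 0 -0.012 -1;0 -0.2 0 -0.016 -1;0 -0.25 0 -0.02 -1;0 -0.3 0 -0.024 -1;0 -0.35 0 -0.028 -1;-0.01 -0.4 0 -0.032 -1"}}

```text
clock: 23.22
position: [0.6447, 0.0204, 0.0682]
ee_rot: [0.002, 0.992, -0.123, 0.001]
contact_force: [-0.4, -2.7, 5.4]
width: 0.0274
```

{"op": "servo_tool", "data": {"commands": "0 0 0.05 0 -1;0 0 0.1 0 -1;0 0 0.1 0 -1"}}

```text
clock: 23.47
position: [0.6452, 0.0204, 0.0681]
ee_rot: [0.002, 0.992, -0.123, 0.001]
contact_force: [-0.4, -3.7, 8.5]
width: 0.0278
```

{"op": "servo_tool", "data": {"commands": "0 -0.04 -0.05 -0.003 -1;0 -0.08 -0.05 -0.006 -1;0 -0.12 -0.05 -0.01 -1;0 -0.16 -0.05 -0.013 -1;0 -0.2 -0.05 -0.016 -1;0 -0.24 -0.05 -0.019 -1"}}

```text
clock: 23.97
position: [0.6454, 0.0226, 0.0679]
ee_rot: [0.002, 0.994, -0.113, 0.001]
contact_force: [0.2, -3.3, 6.8]
width: 0.0274
```

{"op": "servo_tool", "data": {"commands": "0 -0.04 0 -0.003 -1;0 -0.08 0 -0.006 -1;0 -0.12 0 -0.01 -1;0 -0.16 0 -0.013 -1;0 -0.2 0 -0.016 -1;0 -0.24 0 -0.019 -1"}}

```text
clock: 24.47
position: [0.6459, 0.0255, 0.0675]
ee_rot: [0.001, 0.995, -0.104, 0.001]
contact_force: [0.7, -3.4, 5.0]
width: 0.0275
```

{"op": "servo_tool", "data": {"commands": "0 -0.04 0 -0.003 -1;0 -0.08 0 -0.006 -1;0 -0.12 0 -0.01 -1;0 -0.16 0 -0.013 -1;0 -0.2 0 -0.016 -1;0 -0.24 0 -0.019 -1"}}

```text
clock: 24.97
position: [0.6456, 0.0297, 0.0664]
ee_rot: [-0.0, 0.995, -0.095, -0.001]
contact_force: [1.5, -1.0, -0.7]
width: 0.0274
```

```bash
python3 - <<'E'
from h import *
p,f,s=pose();d=p[:2]-C;print(p,np.hypot(*d),np.degrees(np.arctan2(d[1],d[0])),f,s["contact_force"],s["moment"],s["width"])
im=save("side","pics/s9.png").max(2)[128:178,255:300];a=save("top","pics/t9.png")
for r in im: print(''.join('#' if v<30 else '+' if v<60 else '-' if v<110 else '.' for v in r))
# post1 in side view? find post tops: brown-ish vs disc in hsv
t=cv2.imread("pics/s9.png");t0=cv2.imread("pics/s3.png")
for n,u in(("s3",(165+23*0+ (590-390)/2.6,110+12/2.6)),):
    print(n,u,t0[int(u[1]),int(u[0])])
E
```

```text
[0.64558447 0.02970023 0.06642017] 0.12650130504735999 -10.982549595125217 -10.882631164081614 [ 1.50905155 -0.95804813 -0.65861397] [-0.21244921 -0.23467908  0.0149267 ] 0.02738049063434479
.............-+++++----++++..................
.............-++++------++-..................
..............++++-----++-...................
...............++++---++++...................
...............-#+++--+++-...................
...............-+++---+++....................
...............++++++++++....................
...............++++++++++....................
...............++++++++++....................
...............#++++++++#....................
...............++++++++++....................
...............#+++++++++....................
...............#+++++++++....................
..............-.-+++++.--....................
..............-.-+++++.--....................
..............-.-+++++.--....................
..............-.-++++#.-.....................
..............-.-+++++.-.....................
..............-.-+++++.-.....................
..............-.-+++++.-...........
[... 747 characters left out ...]
.............................................
.............................................
.............................................
.............................................
.............................................
.............................................
.............................................
.............................................
.............................................
.........................-..............-....
........................................-....
........................................-....
........................--..............-....
.......................--...............-....
s3 (241.9230769230769, 114.61538461538461) [121 169 214]
```

{"op": "servo_tool", "data": {"commands": "0 0 0.1 0 -1;0 0 0.2 0 -1;0 0 0.3 0 -1;0 0 0.4 0 -1;0 0 0.4 0 -1"}}

```text
clock: 25.48
position: [0.6459, 0.0294, 0.063]
ee_rot: [-0.0, 0.995, -0.095, -0.0]
contact_force: [1.5, 0.6, -0.9]
width: 0.0272
```

Free descent – it is in the socket. Continue down gently.

{"op": "servo_tool", "data": {"commands": "0 0 0.15 0 -1;0 0 0.3 0 -1;0 0 0.45 0 -1;0 0 0.6 0 -1;0 0 0.75 0 -1;0 0 0.9 0 -1;0 0 1.0 0 -1;0 0 1.0 0 -1"}}

```text
clock: 26.15
position: [0.6459, 0.0292, 0.0529]
ee_rot: [-0.0, 0.995, -0.095, -0.0]
contact_force: [1.2, -0.3, -1.3]
width: 0.0274
```

{"op": "servo_tool", "data": {"commands": "0 0 0.1 0 -1;0 0 0.2 0 -1;0 0 0.3 0 -1;0 0 0.4 0 -1;0 0 0.45 0 -1;0 0 0.5 0 -1;0 0 0.5 0 -1"}}

```text
clock: 26.73
position: [0.6467, 0.029, 0.0502]
ee_rot: [0.0, 0.995, -0.095, 0.001]
contact_force: [-0.6, -0.6, 8.5]
width: 0.0272
```

{"op": "servo_tool", "data": {"commands": "0 0 0.1 0 -1;0 0 0.2 0 -1;0 0 0.2 0 -1;0 0 0 0 -1;0 0 0 0 -0.2;0 0 0 0 0.1;0 0 0 0 0.3;0 0 0 0 0.4"}}

```text
clock: 27.4
position: [0.6452, 0.0292, 0.0473]
ee_rot: [0.0, 0.995, -0.095, -0.001]
contact_force: [-0.1, 0.3, 0.6]
width: 0.0593
```

{"op": "servo_tool", "data": {"commands": "0 0 -0.5 0 0.4;0 0 -2 0 0.4;0 0 -4 0 0.4;0 0 -7 0 0.4;0 0 -10 0 0.4;0 0 -13 0 0.4;-3 8 -13 0 0.4;-6 16 -13 0 0.4;-6 18 -13 0 0.4;-6 18 -13 0 0.4"}}

```text
clock: 28.23
position: [0.5626, -0.1166, 0.1786]
ee_rot: [0.0, 0.996, -0.094, 0.0]
contact_force: [-0.6, -0.4, -0.0]
width: 0.0595
```

```bash
python3 - <<'E'
from h import *
p,f,s=pose();print(p,s["width"],s["contact_force"],s["clock"])
bias=np.array([.001,-.0042,0])
im=save("side","pics/s10.png");a=save("top","pics/t10.png")
for r in im.max(2)[132:178,258:295]: print(''.join('#' if v<45 else '+' if v<80 else '.' for v in r))
t=a.max(2)[150:185,190:235]
for r in t: print(''.join('#' if v<62 else '+' if v<85 else '.' for v in r))
for A in (-11,-13):
  for z in(.076,.096):
    X=np.array([*pol(A,.127),z]); print(A,z,"side top",proj("side",X+bias+[0,0,.025]),"bot",proj("side",X+bias-[0,0,.025]),"topcam headtop",proj("top",X+[0,0,.025]),"bot",proj("top",X-[0,0,.025]))
E
```

```text
[ 0.56262833 -0.1165641   0.17858368] 0.05945869909354659 [-0.57872486 -0.37866865 -0.00418849] 28.2333
#....................................
#....................................
#....................................
#....................................
.....................................
.....................................
.....................................
.....................................
.....................................
.....................................
...............++.+..................
.............+#####+.................
............+########................
............#########+...............
............#########................
............####+####................
............#########................
............#########................
............#########................
............#########................
............#########................
............#########................
............#########................
............#########................
............#########................
............#########................
........
[... 2275 characters left out ...]
........................................
.............................................
-11 0.076 side top [274.65646985 142.96969119] bot [274.08678559 157.23853396] topcam headtop [209.79145136 167.28621369] bot [211.43241832 171.25820028]
-11 0.096 side top [274.89398043 136.98428185] bot [274.310632   151.64644022] topcam headtop [209.09849367 165.60878999] bot [210.79110569 169.70593591]
-13 0.076 side top [274.66123497 144.05397362] bot [274.0893276 158.3288596] topcam headtop [211.30095968 167.57232033] bot [212.88511787 171.53388465]
-13 0.096 side top [274.89971731 138.06496592] bot [274.31402946 152.73482308] topcam headtop [210.63198684 165.89928711] bot [212.26600875 169.98569765]
```

```bash
python3 - <<'E'
from h import *
bias=np.array([.001,-.0042,0]);sh=proj("side",[.645,.027,.1])-proj("side",np.array([.645,.027,.1])+bias)
for a,b in (((212.2,167.7),(274.8,145.2)),((213.3,171),(274.2,158.3))): print(tri(a,np.array(b)+sh))
rows([(.6453,.027,.17,-11),(.6453,.027,.125,-11)])
E
```

```text
(array([0.64512542, 0.02282613, 0.09909192]), np.float64(0.0001240610605656174))
(array([0.64572403, 0.02386646, 0.05242385]), np.float64(0.001361884701572836))
start [  0.5608  -0.1208   0.1785 -11.2233]
5.41 -16.14 0.85 -0.004
5.41 -16.14 5.35 -0.004
```

{"op": "servo_tool", "data": {"commands": "1 -3 0 0 -1;2 -6 0 0 -1;3.3 -10 0 0 -1;4.5 -13.5 0 0 -1;5.4 -16.1 0 0 -1;5.4 -16.1 1 0 -1;5.4 -16.1 3 0 -1;5.4 -16.1 5 0 -1;5.4 -16.1 5.4 0 -1;5.4 -16.1 5.4 0 -1"}}

```text
clock: 29.17
position: [0.6456, 0.0323, 0.1222]
ee_rot: [0.0, 0.995, -0.095, -0.002]
contact_force: [-0.8, 0.1, 0.5]
width: -0.0003
```

{"op": "servo_tool", "data": {"commands": "0 0 0.3 0 -1;0 0 0.6 0 -1;0 0 0.9 0 -1;0 0 1.2 0 -1;0 0 1.5 0 -1;0 0 1.8 0 -1;0 0 2.1 0 -1"}}

```text
clock: 29.75
position: [0.6473, 0.0321, 0.1031]
ee_rot: [0.0, 0.995, -0.095, 0.0]
contact_force: [-0.1, -0.4, 0.8]
width: 0.0
```

{"op": "servo_tool", "data": {"commands": "0 0.5 0 0 -1;0 0.5 0.1 0 -1;0 0.5 0.2 0 -1;0 0.5 0.3 0 -1;0 0.5 0.4 0 -1;0 0.5 0.4 0 -1"}}

```text
clock: 30.25
position: [0.6462, 0.0273, 0.099]
ee_rot: [0.0, 0.995, -0.095, -0.0]
contact_force: [0.7, 0.6, -1.3]
width: -0.0001
```

{"op": "servo_tool", "data": {"commands": "0 0 0.15 0 -1;0 0 0.3 0 -1;0 0 0.45 0 -1;0 0 0.6 0 -1;0 0 0.75 0 -1;0 0 0.9 0 -1;0 0 1.05 0 -1;0 0 1.05 0 -1"}}

```text
clock: 30.92
position: [0.646, 0.0273, 0.0883]
ee_rot: [0.0, 0.995, -0.095, -0.0]
contact_force: [-0.1, -0.5, -0.2]
width: -0.0004
```

{"op": "servo_tool", "data": {"commands": "0 0 0.15 0 -1;0 0 0.3 0 -1;0 0 0.45 0 -1;0 0 0.6 0 -1;0 0 0.75 0 -1;0 0 0.75 0 -1"}}

```text
clock: 31.42
position: [0.646, 0.0272, 0.0808]
ee_rot: [0.0, 0.995, -0.095, -0.0]
contact_force: [0.7, 0.5, -0.2]
width: 0.0002
```

{"op": "servo_tool", "data": {"commands": "0 0 0.1 0 -1;0 0 0.2 0 -1;0 0 0.3 0 -1;0 0 0.4 0 -1;0 0 0.5 0 -1;0 0 0.6 0 -1;0 0 0.6 0 -1"}}

```text
clock: 32.0
position: [0.6461, 0.0273, 0.0749]
ee_rot: [0.0, 0.995, -0.095, -0.0]
contact_force: [0.5, -0.3, 0.2]
width: 0.0001
```

{"op": "servo_tool", "data": {"commands": "0 0 0.05 0 -1;0 0 0.1 0 -1;0 0 0.15 0 -1;0 0 0.2 0 -1;0 0 0.25 0 -1;0 0 0.3 0 -1;0 0 0.3 0 -1"}}

```text
clock: 32.58
position: [0.6462, 0.0273, 0.0721]
ee_rot: [0.0, 0.995, -0.095, -0.0]
contact_force: [0.2, 0.5, -0.1]
width: -0.0001
```

```bash
python3 - <<'E'
from h import *
im=save("side","pics/s11.png").max(2)[125:172,255:295];print(monitor.get_state()["contact_force"],monitor.get_state()["position"])
for r in im: print(''.join('#' if v<30 else '+' if v<60 else '-' if v<110 else '.' for v in r))
E
```

```text
[ 0.39294268 -0.36606438 -0.32222823] [0.64627683 0.02726369 0.07213253]
.............-+++##----+#++.............
..............+++++-----+++.............
..............-++++----+++-.............
...............-+++----+++-.............
...............-+++-----++-.............
...............-+++----+++..............
...............+++++--++++..............
...............-##++++++#+..............
...............-###++++##-..............
...............-#++++++##-..............
................+++++++##...............
................-+####+-................
.................-++++-.................
.................-++++-.................
.................-++++-.................
.................-++++-.................
.................-++++-.................
.................-++++-.................
.................-####-.................
...............--.....---...............
...............#+++++++++...............
...............########+-...............
...............#########-...............
...............#########-...............
...............#########-...............
..
[... 199 characters left out ...]
...
..............-#########................
..............-#########................
..............-#########................
..............-#########................
...............########+................
...............+#######+................
...............-+#####+.................
..................---...................
........................................
........................................
........................................
........................................
........................................
........................................
........................................
........................................
........................................
```

{"op": "servo_tool", "data": {"commands": "0 0 0.05 0 -1;0 0 0.1 0 -1;0 0 0.15 0 -1;0 0 0.2 0 -1;0 0 0.25 0 -1;0 0 0.3 0 -1"}}

```text
clock: 33.13
position: [0.6467, 0.0273, 0.0708]
ee_rot: [-0.0, 0.995, -0.095, 0.001]
contact_force: [-2.5, -0.2, 10.3]
width: -0.0002
```

{"op": "servo_tool", "data": {"commands": "0 0 -0.5 0 -1;0 0 -2 0 -1;0 0 -5 0 -1;0 0 -8 0 -1;0 0 -11 0 -1;-3 8 -13 0 -1;-6 16 -13 0 -1;-8 22 -13 0 -1;-8 22 -13 0 -1;-8 22 -13 0 -1"}}

```text
clock: 33.97
position: [0.5388, -0.1515, 0.1982]
ee_rot: [0.0, 0.996, -0.095, 0.0]
contact_force: [0.4, -0.4, -0.7]
width: -0.0
```

```bash
python3 - <<'E'
from h import *
s=monitor.get_state();print(s["position"],s["contact_force"],s["clock"])
im=save("side","pics/s12.png");a=save("top","pics/t12.png")
b=im.max(2);m=np.zeros(b.shape,np.uint8);m[132:175,258:295]=b[132:175,258:295]<45
k,l,st,ce=cv2.connectedComponentsWithStats(m);print([ (st[i],ce[i]) for i in range(1,k) if st[i,4]>50])
# tin lid: bright, unsaturated in top view
h=cv2.cvtColor(a,cv2.COLOR_RGB2HSV);m=np.zeros(b.shape,np.uint8);m[170:250,165:240]=((h[...,1]<45)&(h[...,2]>110))[170:250,165:240]
k,l,st,ce=cv2.connectedComponentsWithStats(m);i=1+st[1:,4].argmax();X=onz("top",ce[i],.131);print("tin",st[i],ce[i],X,np.hypot(*(X[:2]-C)))
# bystanders unchanged?
t0=cv2.imread("pics/t0.png").astype(int)
d=np.abs(a[...,::-1].astype(int)-t0).max(2)
for n,(x0,x1,y0,y1) in dict(tape=(283,325,120,162),brush=(320,392,150,176),jar=(355,392,194,226)).items(): print(n,np.percentile(d[y0:y1,x0:x1],[50,95,100]))
E
```

```text
[ 0.53880026 -0.15146885  0.19821636] [ 0.41231949 -0.38596389 -0.68500201] 33.9667
[(array([270, 143,   9,  19, 160], dtype=int32), array([273.975  , 151.95625]))]
tin [184 192  34  33 843] [199.98339265 207.61447212] [0.52491107 0.05359827 0.131     ] 0.003516860924670579
tape [ 28.5 117.  126. ]
brush [ 3.   61.45 90.  ]
jar [ 3.  5. 10.]
```

```bash
python3 - <<'E'
import cv2,numpy as np
for f in("s0","s12"):
    h=cv2.cvtColor(cv2.imread(f"pics/{f}.png"),cv2.COLOR_BGR2HSV);m=((h[...,0]>24)&(h[...,0]<34)&(h[...,1]>170)).astype(np.uint8)
    k,l,st,ce=cv2.connectedComponentsWithStats(m);print(f,[(ce[i].round(1).tolist(),int(st[i,4])) for i in range(1,k) if st[i,4]>60])
a,b=[cv2.imread(f"pics/{f}.png").astype(int) for f in("s0","s12")]
print(np.percentile(np.abs(a-b).max(2)[265:365,300:365],[50,99]))
E
python3 -c "
from rig import ticket
print(ticket.sign_off())"
```

```text
s0 [([344.5, 236.5], 338), ([175.6, 240.0], 86)]
s12 [([345.0, 236.3], 312), ([175.6, 240.0], 88)]
[1. 2.]
the job is handed in; nothing more can be done
None
```

The lock pin is home in the hidden socket, released, and the job was handed in at about 34 s of the 72 s allowed.

**What I did:**
- I turned the table about 94° clockwise by post 2, held loosely between the fingers, until the lock hole stood at the pointer. The pointer bearing was about −27° and the hole measured about −26.5°.
- I then took the black pin from its holder and lowered it into the hole.
- With the pin on the plate I eased the table anticlockwise. The pin dropped roughly 31–35 mm along the rim by tool position, against the 6–28 mm stated. My pointer bearing (±3 mm) and the pin's lean in the grip may account for that.
- I lowered the pin home, let go, pressed its head once with shut fingers and withdrew.

**What went wrong on the way:**
- **Lost grip:** My first grasp caught only the top of the head, because the fingertips sit about 25–30 mm above the reported tool point. The pin popped out of the grip early in the search and was left leaning in the hole. The table jumped about 14 mm anticlockwise.
- **Repair:** I regripped the pin lower, lifted it slightly, turned the table back clockwise to near the pointer with the pin in the hole, and searched again.
- **Pressing:** Setting the pin down for that second search briefly reached 18 N before I eased it. The search itself ran at about 5–9 N.
- **Picture limit:** I used all 12 views. A 13th was refused, so every later check was numeric.

**Last checks:**
- The pin head's top measured 99 mm (101 expected) and its base 52 mm (51 expected), standing upright. A 10 N press from above did not move it. That contact was 20 mm below where the fingers rested after the slip, when the pin was still on the plate.
- The tin stands about 3.5 mm from the axis.
- The jar, brush and tape show no movement. In the top view the tape and part of the brush differed, probably because the arm covered them. The side view showed the tape and brush unchanged.

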